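# Unlock the pressure cap of the green water tank

### The job

The green water tank, which feeds the mist for damping bamboo, has to be refilled: open its black pressure cap. Turn the cap anticlockwise (seen from above) by its grip bar to the first stop without pressing and wait there a second so that the pressure can escape, then press it straight down against its spring, turn it on past the red stop tooth to its far end, and let it spring back up. Leave the cap of the orange varnish tank alone.

Things in the scene. Friction and masses are not known exactly. Their poses are not given: they have to be found in the camera images.
- water_grip (a point): Sizes in mm. Grip point of the green tank's cap (black, 72 across, 18 thick): on its turning axis, in the grip bar (56 long, 14 thick, 32 high, white stripe), 8 below the bar's top, 24 above the cap's flat top, 219 above the bench. z up; x along the bar to the white pointer lug on the cap's rim; turns and sinks with the cap. Tank: green, 130 across, bolted down on a 160 foot; place, yaw vary.
- water_cap (a joint): Turn of that cap, rad, growing anticlockwise from above. 0: locked, pointer at the white mark on the tank; starts at 0 to 0.25. At 0.70 the pointer meets the thin red tooth (first stop; 37 to 51 mm from the axis, its top 6 mm below the cap's flat top). Pressed, it passes under, is clear from 0.92 and ends at 1.40 (rigid stop, yellow mark). Stays where left; takes 0.1 N m.
- water_press (a joint): How far that cap is pressed down, m: 0 up (its rest), 0.010 at the bottom (rigid). A spring lifts it: about 5 N to start, 11 N at the bottom. From 0.005 on the pointer passes under the tooth; 0.007 to 0.009 is a good press.
- varnish_pointer (a point): Tip of the white pointer lug on the cap of the orange varnish tank, 42 mm from the cap's axis and 44 mm below the top of its grip bar. Same make and size of tank, cap and bar as the green one; place and yaw vary, and the two may change sides. x points away from that cap's axis, z up. Not to be touched.
Not all that is in view belongs to the job. What is meant by the part that bears water_grip is not purple, and is the larger of those in its own colour.

How it is judged:
By the outcome, as a careful person would: the job done as asked, in the order asked, and still so for the second after the job is handed in, with the robot touching nothing.
It also fails if it takes over 38 s, if anything falls off the work surface, if the arm or the gripper's body presses on something with over 40 N, if the wrist force passes 120 N, or if a joint passes its speed limit or range.

### The arm

A 7-joint arm with a two-finger parallel gripper is mounted at the origin on the work surface. World frame = base frame: x ahead of the robot, y to its left, z up, the work surface at z = 0. Lengths are in mm, angles in degrees, forces in N, time in s.
With the tool pointing down it reaches from about 400 to 875 mm from the base axis. Payload 6.5 kg.
Tool frame: the origin (TCP) lies where the fingers leave the gripper's body, on its centre line; the fingertips stand 64 mm ahead of it and the grasp point (between the pads) lies 45 mm ahead of it; z points along the fingers, y is the line along which they close (so a half turn about z gives the same grasp; the last joint's range is limited). The gripper opens to 88 mm and grips with 3 to 60 N. Pads are 18 mm wide; open, the fingers measure 123 mm over their backs; the gripper's body (75 mm by 187 mm) begins 45 mm behind the grasp point.
Start: joints at [-78.449, 30.733, -0.252, 88.115, 0.149, 61.152, -4.079], TCP at [171.99, 626.825, 302.716] pointing down, gripper open.
Joint ranges: [-154.64, 154.64], [-21.42, 123.67], [-72.66, 72.17], [13.99, 137.28], [-74.86, 254.86], [10.95, 109.41], [-158.01, 158.01]. Speed limits (degrees/s): [136.94, 136.94, 180, 180, 180, 180, 180].

### API

Orientations are given as a 3x3 rotation matrix whose columns are the frame's x, y, z axes.
In Python, from rig import get_obs, get_image, camera_model, finish_job gives the robot as it stands. The module is installed in compiled form; this text tells all that it offers.
- The arm moves only by the shell command python3 -m jog 'ROWS'. ROWS is JSON, one flat list of numbers, 7 for each row, row after row: the shift along the tool's x, y, z each as a share of 500 mm, from -1 to 1, then the turn, a rotation vector about the tool's x, y, z each as a share of 60 degrees, from -1 to 1, then the opening, from -1 (shut) to 1 (fully open). In form: [x, y, z, rx, ry, rz, grip, x, y, z, rx, ry, rz, grip, ...]. A call has 1 to 10 rows; each row is the pose to reach, as a shift and turn from the pose commanded when the call began, along the tool's axes at that moment; what a row does not reach only later rows make up. A row lasts 1/12 s, in which the tool goes at most 41.7 mm and 7.16 degrees, less where a joint would pass 70% of its speed; a pose out of reach is approached as far as the arm can. A call with a number of a shift or a turn outside -1 to 1 is refused whole. A call with a gripper value outside its range is refused whole. The fingers move at their own pace and stop on an object; the grip force is fixed at half the most. Time passes only in rows, so rows that repeat a pose let the fingers close. It gives the time, the measured TCP pose, the force, the opening and the grip force at its end, in the units of the state.
- get_obs(): the state, without advancing time (a new reading comes with each control period).
- get_image(name): name is "side" or "top" or "wrist"; returns the picture (420x560x3 uint8, red, green, blue); there is no depth.
- camera_model(name): a dict with "K" (3x3 intrinsics, pixels), "dist_coeffs" ([k1, k2, p1, p2, k3] as OpenCV has them; the pictures are not rectified), "rvec" (rotation vector, rad) and "tvec" (3), from world to camera coordinates, as OpenCV has them. Camera axes: x right, y down, z forward; pixel columns grow to the right and rows downward; lengths in mm; the calibration is good to about 2 mm. A picture is of the moment at which its call begins: read the wrist's pose just before it. camera_model takes no time and is no camera call; for the wrist camera it gives the pose at the moment of the call.
- finish_job(): hands the job in; it is judged then, once.
The state is a dict: "clock": time; "joint_pos": joint angles; "joint_vel": joint speeds; "joint_efforts": joint torques, N m; "ee_pos": TCP position; "orientation": TCP orientation; "contact_force": force on the tool from outside, world axes, zero at the start; "ft_torque": the same for the moment, N m; "gripper_width": finger opening in mm; "grasp_force": force on a finger pad.
Only numpy, scipy, OpenCV 4.12 (cv2) and the standard library are available. Lean on these libraries where they do the work, as an engineer would, in place of code of your own. Each camera call takes 0.05 s, during which the arm holds its last target. There are 200 camera calls.

## Working session

There is one attempt and no reset: what is moved stays moved. The work goes in short steps, Python scripts to look and compute and a shell command to move; the robot and the scene stay as the last step left them, time stands still between calls to the robot, and variables do not carry over. Pictures are saved under pics/ and viewed, at most 10 in all, crops included, and the job is handed in when it is done.

```bash
mkdir -p pics
python3 - <<'E'
from rig import *
import cv2,numpy as np
o=get_obs();print(o)
ims=[]
for n in("side","top","wrist"):
    m=camera_model(n);print(n,m)
    im=get_image(n)[:,:,::-1];cv2.imwrite(f"pics/{n}0.png",im);ims.append(im)
E
```

```text
{'clock': 0.0, 'joint_pos': array([-78.44997718,  30.77776829,  -0.25414194,  88.16872116,
         0.14838705,  61.1508631 ,  -4.07820802]), 'joint_vel': array([ 0.06474972,  0.1007838 ,  0.00936513, -0.00346813,  0.07217732,
       -0.16077464,  0.00491032]), 'joint_efforts': array([-9.46734804e-05, -5.70970273e+01,  9.91095565e-01, -2.51593959e+01,
       -5.61071921e-02,  1.79700303e-02,  1.69854247e-04]), 'ee_pos': array([171.86611873, 626.3616887 , 301.84938577]), 'orientation': array([[-9.64381921e-01,  2.64513514e-01, -3.34014841e-04],
       [ 2.64513699e-01,  9.64380499e-01, -1.66010704e-03],
       [-1.17003347e-04, -1.68932872e-03, -9.99998566e-01]]), 'contact_force': array([ 0.57961181, -0.68058948, -0.44957607]), 'ft_torque': array([-0.0249093 , -0.0029371 ,  0.00064734]), 'grasp_force': 0.0, 'gripper_width': 88.25787612297532}
side {'K': array([[441.79116413,   0.        , 285.9962693 ],
       [  0.        , 441.79116413, 211.26592932],
       [  0.        ,   0.        ,   1.        ]]), 'dist_coeffs': array([-0.0028252,  0.       ,  0.       ,  0.       ,  0.       
[... 159 characters left out ...]
       , 276.60435681],
       [  0.        , 476.21759083, 210.44013088],
       [  0.        ,   0.        ,   1.        ]]), 'dist_coeffs': array([-0.06580672,  0.        ,  0.        ,  0.        ,  0.        ]), 'rvec': array([ 2.15138799, -2.12035436,  0.17605752]), 'tvec': array([ 47.07262411, 661.48703783, 991.01787501])}
wrist {'K': array([[326.59759569,   0.        , 272.93085128],
       [  0.        , 326.59759569, 209.61343582],
       [  0.        ,   0.        ,   1.        ]]), 'dist_coeffs': array([0.00167993, 0.        , 0.        , 0.        , 0.        ]), 'rvec': array([-2.3199978 , -1.77042787, -0.23626665]), 'tvec': array([-648.66329439,  -37.04144925,  388.19698643])}
```

View pics/top0.png

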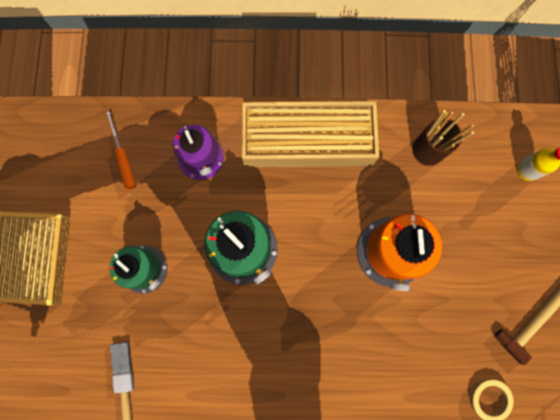

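View pics/side0.png

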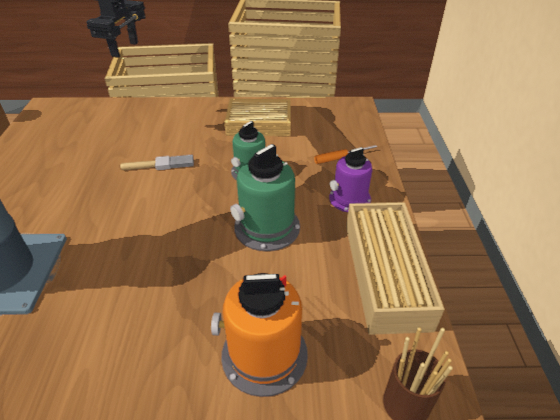

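The top view shows the large green tank at about (240,244) with its white stripe at (232,239). The orange tank is at (405,248), and the small green and purple ones are decoys. The side view shows the same layout, with the green cap at (265,165). Next I'll localise the stripe and zoom in.

```bash
cat > h.py <<'E'
import cv2,numpy as np
from rig import *
def ray(m,uv):
    R=cv2.Rodrigues(m["rvec"])[0]
    p=cv2.undistortPoints(np.array(uv,float).reshape(-1,1,2),m["K"],m["dist_coeffs"])[:,0]
    d=np.c_[p,np.ones(len(p))]@R
    return -R.T@m["tvec"],d
def toz(m,uv,z):
    c,d=ray(m,uv);return c+d*((z-c[2])/d[:,2])[:,None]
def proj(m,P): return cv2.projectPoints(np.array(P,float).reshape(-1,3),m["rvec"],m["tvec"],m["K"],m["dist_coeffs"])[0][:,0]
E
python3 - <<'E'
from h import *
t=cv2.imread("pics/top0.png");s=cv2.imread("pics/side0.png")
a=cv2.resize(t[200:300,195:290],None,fx=6,fy=6,interpolation=cv2.INTER_CUBIC)
b=cv2.resize(s[135:235,225:310],None,fx=6,fy=6,interpolation=cv2.INTER_CUBIC)
cv2.imwrite("pics/ct.png",a[:600,:570]);cv2.imwrite("pics/cs.png",b)
m=camera_model("top")
hsv=cv2.cvtColor(t,cv2.COLOR_BGR2HSV)
w=((hsv[...,1]<60)&(hsv[...,2]>150)).astype(np.uint8)
for nm,(x0,x1,y0,y1) in dict(g=(200,280,205,290),o=(360,445,205,295)).items():
    k=np.zeros_like(w);k[y0:y1,x0:x1]=w[y0:y1,x0:x1]
    n,l,st,c=cv2.connectedComponentsWithStats(k)
    for i in range(1,n):
        if st[i,4]>4:
            ys,xs=np.where(l==i);pts=np.c_[xs,ys].astype(np.float32)
            r=cv2.minAreaRect(pts);print(nm,c[i],st[i,4],r, toz(m,[c[i]],227)[0])
            if st[i,4]>60:
                B=toz(m,cv2.boxPoints(r),227);print(B.round(1))
E
```

```text
g [219.27272727 219.36363636] 11 ((219.5, 219.5), (3.0, 3.0), 0.0) [614.11191268 160.82533421 227.        ]
g [221. 226.] 9 ((221.0, 226.0), (2.0, 2.0), 90.0) [601.96193583 157.26664815 227.        ]
g [233.27642276 238.30081301] 123 ((233.25003051757812, 238.25003051757812), (24.748737335205078, 4.242640495300293), 45.0) [579.83745992 134.26299785 227.        ]
[[592.9 153.3 227. ]
 [598.4 148.  227. ]
 [567.1 115.4 227. ]
 [561.5 120.7 227. ]]
g [273.89473684 253.        ] 19 ((274.0, 253.0), (4.0, 4.0), 90.0) [554.33242871  60.28641078 227.        ]
g [261.58426966 276.94382022] 89 ((261.58001708984375, 276.9400329589844), (6.199999809265137, 15.0), 53.13010025024414) [511.17516915  81.65136601 227.        ]
[[507.4  95.6 227. ]
 [523.7  74.5 227. ]
 [515.   67.7 227. ]
 [498.7  88.8 227. ]]
o [412.5 218. ] 6 ((412.5, 218.0), (2.0, 1.0), 90.0) [ 621.73817439 -192.84989456  227.        ]
o [420.70866142 241.43307087] 127 ((420.7482604980469, 241.4793243408203), (25.16278076171875, 5.065774917602539), 85.2363510131836) [ 578.79130758 -206.63431131  227.        ]
[[ 601.2 -200.9  227. ]
 [ 602.1 -210.2  227. ]
 [ 556.3 -212.5  227. ]
 [ 555.5 -203.2  227. ]]
o [368.5        271.71428571] 14 ((368.5, 271.5), (3.0, 3.0), 90.0) [ 522.99153915 -110.15159945  227.        ]
o [402.14516129 286.83870968] 62 ((401.5, 286.5), (5.0, 13.0), 90.0) [ 496.65544841 -170.45444353  227.        ]
[[ 501.6 -157.6  227. ]
 [ 501.8 -181.2  227. ]
 [ 492.9 -181.   227. ]
 [ 492.7 -157.5  227. ]]
```

View pics/ct.png

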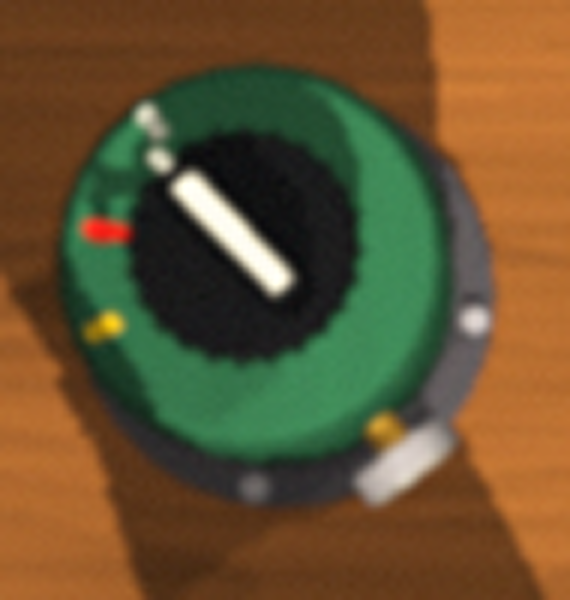

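View pics/cs.png

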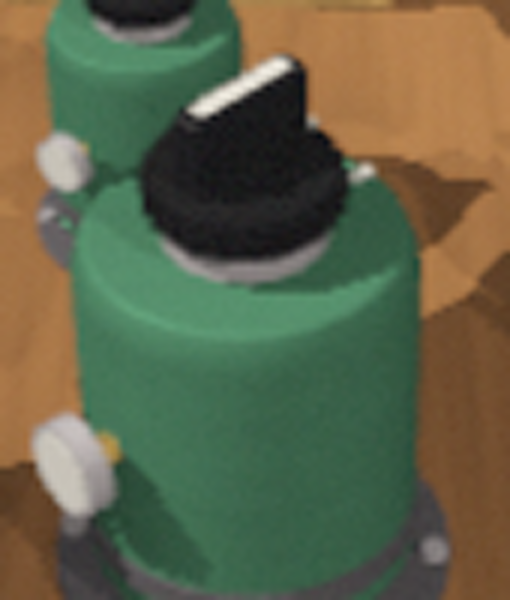

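The crops show the stripe of the large green cap at about (233,238). The pointer lug is at (221,226), just anticlockwise of the white mark at (219,219). The red tooth is at about (213,238) and the yellow mark at (212,254). Now moving toward it.

```bash
python3 -m jog '[-0.52,-0.36,-0.1,0,0,1,1,-0.52,-0.36,-0.1,0,0,1,1,-0.52,-0.36,-0.1,0,0,1,1,-0.52,-0.36,-0.1,0,0,1,1,-0.52,-0.36,-0.1,0,0,1,1,-0.52,-0.36,-0.1,0,0,1,1,-0.52,-0.36,-0.1,0,0,1,1,-0.52,-0.36,-0.1,0,0,1,1,-0.52,-0.36,-0.1,0,0,1,1,-0.52,-0.36,-0.1,0,0,1,1]'
python3 - <<'E'
from h import *
o=get_obs();R=o["orientation"];p=o["ee_pos"]
print(R.round(3),p,o["joint_pos"].round(1))
A=np.array([580,134.3,360]);print((R.T@(A-p)/500).round(3))
w=-44+0;yaw=np.degrees(np.arctan2(R[1,1],R[0,1]));print(yaw,(yaw+44)/60)
m=camera_model("top")
a=A[:2]
for n,uv,z in(("lug",(221,226),186),("mark",(219,219),183),("tooth",(212.5,238.5),185),("yel",(212,254),183)):
    q=toz(m,[uv],z)[0][:2]-a;print(n,np.hypot(*q),np.degrees(np.arctan2(q[1],q[0])))
E
```

```text
clock: 0.98
ee_pos: [376.5, 382.8, 353.1]
orientation: [[-0.248, 0.969, 0.001], [0.969, 0.248, 0.0], [-0.0, 0.001, -1.0]]
contact_force: [-0.2, 0.4, -1.1]
gripper_width: 88.0
grasp_force: 0.0
[[-0.248  0.969  0.001]
 [ 0.969  0.248  0.   ]
 [-0.     0.001 -1.   ]] [376.47603811 382.82532065 353.06096481] [-64.3  16.8  17.3 103.   -5.6  61.  -30.7]
[-0.582  0.271 -0.014]
14.334240555854743 0.972237342597579
lug 38.98213853462506 45.51938579518005
mark 52.42832748511682 38.24782138792492
tooth 43.451835232207266 85.71479592945013
yel 50.72245996669505 120.91784785941543
```

```bash
python3 -m jog '[-0.58,0.27,-0.01,0,0,0.97,1,-0.58,0.27,-0.01,0,0,0.97,1,-0.58,0.27,-0.01,0,0,0.97,1,-0.58,0.27,-0.01,0,0,0.97,1,-0.58,0.27,-0.01,0,0,0.97,1,-0.58,0.27,-0.01,0,0,0.97,1,-0.58,0.27,-0.01,0,0,0.97,1,-0.58,0.27,-0.01,0,0,0.97,1,-0.58,0.27,-0.01,0,0,0.97,1,-0.58,0.27,-0.01,0,0,0.97,1]'
python3 - <<'E'
from h import *
o=get_obs();m=camera_model("wrist");im=get_image("wrist")[:,:,::-1]
t=get_image("top")[:,:,::-1];cv2.imwrite("pics/w1.png",im)
print(o["ee_pos"],o["orientation"].round(3),ray(m,[(0,0)])[0])
print("expected stripe px",proj(m,[[580,134.3,227]]))
hsv=cv2.cvtColor(im,cv2.COLOR_BGR2HSV)
w=((hsv[...,1]<60)&(hsv[...,2]>150)).astype(np.uint8)
n,l,st,c=cv2.connectedComponentsWithStats(w)
for i in range(1,n):
    if st[i,4]>60:
        ys,xs=np.where(l==i);r=cv2.minAreaRect(np.c_[xs,ys].astype(np.float32))
        print(c[i],st[i,4],r);B=toz(m,cv2.boxPoints(r),227);print(B.round(1).tolist(),B.mean(0))
E
```

```text
clock: 1.82
ee_pos: [579.3, 137.8, 357.0]
orientation: [[0.689, 0.725, -0.001], [0.725, -0.689, -0.001], [-0.001, -0.0, -1.0]]
contact_force: [-0.4, 0.5, -0.7]
gripper_width: 88.0
grasp_force: 0.0
[579.34200611 137.84597139 356.99994564] [[ 0.689  0.725 -0.001]
 [ 0.725 -0.689 -0.001]
 [-0.001 -0.    -1.   ]] [626.68547255 186.60684811 437.99527375]
expected stripe px [[276.16574412 226.3442741 ]]
[331.04854369  12.55339806] 103 ((330.74566650390625, 12.65318489074707), (8.97137451171875, 15.813948631286621), 8.746162414550781)
[[686.6, 206.1, 227.0], [692.8, 211.2, 227.0], [696.1, 207.2, 227.0], [689.9, 202.0, 227.0]] [691.35130766 206.61595066 227.        ]
[343.91397849  12.8172043 ] 93 ((344.4000244140625, 12.700010299682617), (13.86362075805664, 7.155416965484619), 26.56505012512207)
[[693.8, 204.3, 227.0], [697.2, 205.5, 227.0], [700.3, 198.2, 227.0], [696.9, 196.9, 227.0]] [697.03605266 201.2054171  227.        ]
[36.18769231 41.81230769] 325 ((36.235294342041016, 41.94117736816406), (44.141483306884766, 7.276068687438965), 75.96376037597656)
[[561.3, 323.8, 227.0], [565.0, 32
[... 847 characters left out ...]
 141.46391753] 97 ((285.9999694824219, 141.5), (6.9296464920043945, 13.717872619628906), 8.13010311126709)
[[618.6, 170.2, 227.0], [625.3, 175.5, 227.0], [628.0, 172.1, 227.0], [621.4, 166.7, 227.0]] [623.33969795 171.13955746 227.        ]
[  6.434 156.468] 500 ((9.5, 159.5), (47.0, 19.0), 90.0)
[[494.9, 297.7, 227.0], [503.5, 289.5, 227.0], [478.3, 272.0, 227.0], [469.3, 280.5, 227.0]] [486.50573478 284.91606531 227.        ]
[277.18847352 224.73676012] 642 ((277.12408447265625, 225.4008026123047), (10.545456886291504, 61.10161590576172), 1.9749339818954468)
[[562.5, 121.2, 227.0], [593.6, 151.8, 227.0], [598.5, 146.8, 227.0], [567.6, 115.9, 227.0]] [580.53060503 133.93964461 227.        ]
```

View pics/w1.png

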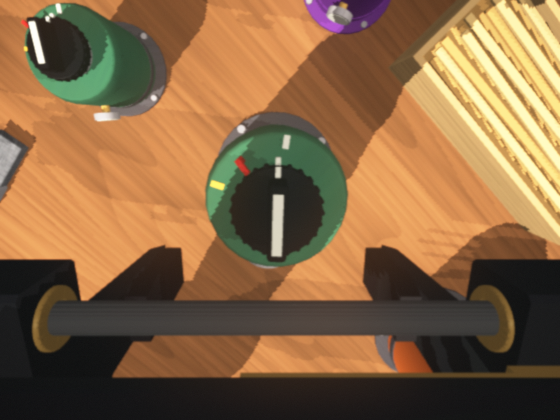

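The wrist view shows the stripe at (277,225), the lug at (278,166) and the tooth at (242,166). The measured axis agrees with the top view to within 1 mm. I'll descend in two steps.

```bash
python3 -m jog '[0,0,0.08,0,0,0,1,0,0,0.08,0,0,0,1,0,0,0.08,0,0,0,1,0,0,0.08,0,0,0,1,0,0,0.08,0,0,0,1]'
python3 - <<'E'
from h import *
o=get_obs();m=camera_model("wrist");im=get_image("wrist")[:,:,::-1]
R=o["orientation"];p=o["ee_pos"];print(p,R.round(4))
hsv=cv2.cvtColor(im,cv2.COLOR_BGR2HSV)
w=((hsv[...,1]<60)&(hsv[...,2]>150)).astype(np.uint8)
n,l,st,c=cv2.connectedComponentsWithStats(w)
for i in range(1,n):
    if st[i,4]>350 and 200<c[i][0]<350 and c[i][1]>120:
        ys,xs=np.where(l==i);r=cv2.minAreaRect(np.c_[xs,ys].astype(np.float32))
        B=toz(m,cv2.boxPoints(r),227);print(c[i],B.round(1).tolist(),B.mean(0))
A=np.array([580.4,134,264]);print((R.T@(A-p)/500).round(4))
E
```

```text
clock: 2.33
ee_pos: [579.5, 138.8, 319.3]
orientation: [[0.688, 0.726, 0.002], [0.726, -0.688, 0.001], [0.002, 0.001, -1.0]]
contact_force: [0.7, -0.8, 0.8]
gripper_width: 88.2
grasp_force: 0.0
[579.51353112 138.76005761 319.29820903] [[ 6.878e-01  7.259e-01  1.800e-03]
 [ 7.259e-01 -6.878e-01  9.000e-04]
 [ 1.900e-03  7.000e-04 -1.000e+00]]
[278.67132867 247.7960373 ] [[562.8, 121.3, 227.0], [593.7, 151.8, 227.0], [598.4, 147.0, 227.0], [567.8, 116.1, 227.0]] [580.6615696  134.06243037 227.        ]
[-0.0059  0.0078  0.1106]
```

```bash
python3 -m jog '[-0.006,0.008,0.03,0,0,0.03,1,-0.006,0.008,0.06,0,0,0.03,1,-0.006,0.008,0.09,0,0,0.03,1,-0.006,0.008,0.11,0,0,0.03,1,-0.006,0.008,0.11,0,0,0.03,1,-0.006,0.008,0.11,0,0,0.03,1]'
python3 - <<'E'
from h import *
o=get_obs();print(o["contact_force"],o["ft_torque"])
R=o["orientation"];print((R.T@(np.array([580.5,134.05,264])-o["ee_pos"])/500).round(4))
E
```

```text
clock: 2.88
ee_pos: [580.1, 133.2, 263.2]
orientation: [[0.711, 0.703, 0.0], [0.703, -0.711, 0.0], [0.0, 0.0, -1.0]]
contact_force: [0.9, 0.3, 1.2]
gripper_width: 88.2
grasp_force: 0.0
[0.89245946 0.30410493 1.22031751] [-0.08965142  0.14217239 -0.00183599]
[ 0.0017 -0.0007 -0.0016]
```

```bash
python3 -m jog '[0.001,0,-0.001,0,0,0,-1,0.001,0,-0.001,0,0,0,-1,0.001,0,-0.001,0,0,0,-1,0.001,0,-0.001,0,0,0,-1,0.001,0,-0.001,0,0,0,-1,0.001,0,-0.001,0,0,0,-1,0.001,0,-0.001,0,0,0,-1,0.001,0,-0.001,0,0,0,-1,0.001,0,-0.001,0,0,0,-1,0.001,0,-0.001,0,0,0,-1]'
python3 -c "
from rig import *;o=get_obs();print(o['ft_torque'])"
```

```text
clock: 3.72
ee_pos: [580.3, 133.5, 263.2]
orientation: [[0.711, 0.703, -0.0], [0.703, -0.711, -0.0], [-0.0, 0.0, -1.0]]
contact_force: [1.0, 0.4, 0.8]
gripper_width: 23.6
grasp_force: 0.0
[-0.0899906   0.10832569 -0.00918282]
```

```bash
python3 -m jog '[0,0,0,0,0,0,-1,0,0,0,0,0,0,-1,0,0,0,0,0,0,-1,0,0,0,0,0,0,-1,0,0,0,0,0,0,-1]'
python3 -m jog '[0,0,0,0,0,-0.06,-1,0,0,0,0,0,-0.12,-1,0,0,0,0,0,-0.18,-1,0,0,0,0,0,-0.24,-1,0,0,0,0,0,-0.3,-1,0,0,0,0,0,-0.36,-1,0,0,0,0,0,-0.4,-1,0,0,0,0,0,-0.4,-1]'
python3 -c "
from rig import *;o=get_obs();print(o['ft_torque'])"
```

```text
clock: 4.13
ee_pos: [579.9, 133.9, 263.2]
orientation: [[0.711, 0.703, -0.001], [0.703, -0.711, 0.001], [-0.0, -0.001, -1.0]]
contact_force: [-2.7, 2.1, 3.6]
gripper_width: 14.0
grasp_force: 30.0
clock: 4.8
ee_pos: [580.1, 133.8, 263.2]
orientation: [[0.363, 0.932, -0.0], [0.932, -0.363, 0.001], [0.001, -0.001, -1.0]]
contact_force: [-3.0, 2.0, 2.1]
gripper_width: 14.0
grasp_force: 30.0
[ 0.34650275  0.74193418 -0.0071505 ]
```

```bash
python3 -m jog '[0,0,0,0,0,-0.04,-1,0,0,0,0,0,-0.08,-1,0,0,0,0,0,-0.12,-1,0,0,0,0,0,-0.12,-1]'
python3 -c "
from rig import *;o=get_obs();print(o['ft_torque'])"
python3 -m jog '[0,0,0,0,0,-0.02,-1,0,0,0,0,0,-0.03,-1,0,0,0,0,0,-0.03,-1,0,0,0,0,0,-0.03,-1]'
python3 -c "
from rig import *;o=get_obs();print(o['ft_torque'])"
```

```text
clock: 5.13
ee_pos: [580.2, 133.8, 263.2]
orientation: [[0.244, 0.97, -0.0], [0.97, -0.244, 0.001], [0.0, -0.0, -1.0]]
contact_force: [-2.0, 1.5, 2.8]
gripper_width: 13.7
grasp_force: 30.0
[ 0.36259286  0.61488057 -0.04568112]
clock: 5.47
ee_pos: [580.2, 133.7, 263.2]
orientation: [[0.214, 0.977, -0.0], [0.977, -0.214, 0.0], [0.0, -0.0, -1.0]]
contact_force: [-3.6, 2.6, 2.6]
gripper_width: 13.4
grasp_force: 30.0
[ 0.50857544  0.70366108 -0.08960446]
```

```bash
python3 -m jog '[0,0,0,0,0,-0.02,-1,0,0,0,0,0,-0.03,-1,0,0,0,0,0,-0.03,-1,0,0,0,0,0,-0.03,-1]'
python3 -c "
from rig import *;o=get_obs();print(o['ft_torque'])"
python3 - <<'E'
from h import *
get_obs();im=get_image("wrist")[:,:,::-1];cv2.imwrite("pics/w2.png",cv2.resize(im[100:340,140:420],None,fx=2.5,fy=2.5))
E
```

```text
clock: 5.8
ee_pos: [580.3, 133.7, 263.2]
orientation: [[0.183, 0.983, 0.0], [0.983, -0.183, 0.0], [0.0, -0.0, -1.0]]
contact_force: [-2.7, 3.9, 1.7]
gripper_width: 13.9
grasp_force: 30.0
[ 0.72082663  0.60027913 -0.3149456 ]
```

View pics/w2.png

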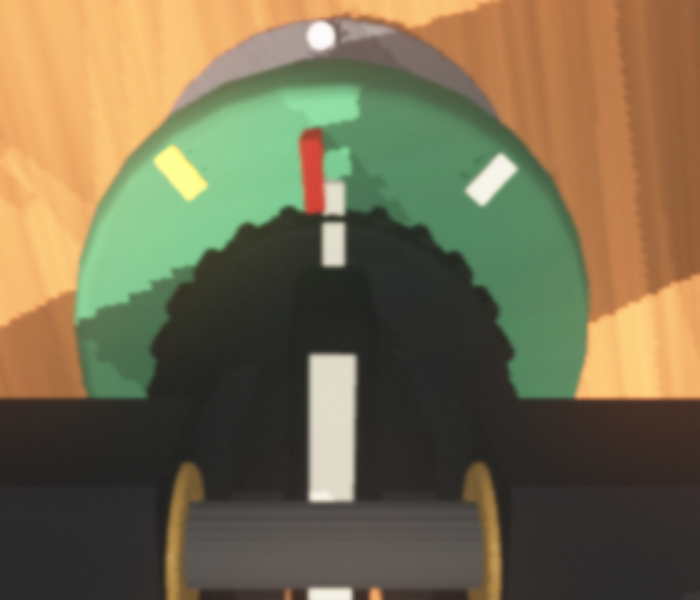

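The pointer lug at (333,198 in the crop) touches the red tooth, and the torque has risen, so this is the first stop. I'll wait more than 1 s here.

```bash
python3 -m jog '[0,0,0,0,0,0,-1,0,0,0,0,0,0,-1,0,0,0,0,0,0,-1,0,0,0,0,0,0,-1,0,0,0,0,0,0,-1,0,0,0,0,0,0,-1,0,0,0,0,0,0,-1,0,0,0,0,0,0,-1,0,0,0,0,0,0,-1,0,0,0,0,0,0,-1]'
python3 -m jog '[0,0,0,0,0,0,-1,0,0,0,0,0,0,-1,0,0,0,0,0,0,-1,0,0,0,0,0,0,-1,0,0,0,0,0,0,-1,0,0,0,0,0,0,-1,0,0,0,0,0,0,-1,0,0,0,0,0,0,-1]'
python3 -m jog '[0,0,0,0,0,0.02,-1,0,0,0.004,0,0,0.02,-1,0,0,0.008,0,0,0.02,-1,0,0,0.012,0,0,0.02,-1,0,0,0.016,0,0,0.02,-1,0,0,0.016,0,0,0.02,-1,0,0,0.016,0,0,0.02,-1]'
python3 -c "
from rig import *;o=get_obs();print(o['ft_torque'],o['ee_pos'])"
```

```text
clock: 6.68
ee_pos: [580.3, 133.7, 263.3]
orientation: [[0.183, 0.983, 0.0], [0.983, -0.183, 0.0], [0.0, 0.0, -1.0]]
contact_force: [-2.7, 4.5, 2.0]
gripper_width: 13.8
grasp_force: 30.0
clock: 7.35
ee_pos: [580.3, 133.7, 263.2]
orientation: [[0.183, 0.983, 0.0], [0.983, -0.183, 0.0], [0.0, 0.0, -1.0]]
contact_force: [-2.8, 4.5, 1.6]
gripper_width: 14.0
grasp_force: 30.0
clock: 7.93
ee_pos: [580.3, 133.7, 256.0]
orientation: [[0.202, 0.979, 0.0], [0.979, -0.202, 0.0], [0.0, -0.0, -1.0]]
contact_force: [-5.8, 2.6, 9.4]
gripper_width: 14.0
grasp_force: 30.0
[ 0.81822605  1.23999136 -0.0562035 ] [580.29972935 133.69111873 255.98243221]
```

```bash
python3 -m jog '[0,0,0.001,0,0,-0.04,-1,0,0,0.001,0,0,-0.08,-1,0,0,0.001,0,0,-0.12,-1,0,0,0.001,0,0,-0.12,-1]'
python3 - <<'E'
from h import *
print(get_obs()["ft_torque"]);im=get_image("wrist")[:,:,::-1];cv2.imwrite("pics/w3.png",cv2.resize(im[100:340,140:420],None,fx=2.5,fy=2.5))
E
```

```text
clock: 8.27
ee_pos: [580.3, 133.7, 255.6]
orientation: [[0.076, 0.997, 0.0], [0.997, -0.076, 0.001], [0.001, 0.0, -1.0]]
contact_force: [-5.4, 3.5, 9.2]
gripper_width: 13.8
grasp_force: 30.0
[0.77741015 1.26156292 0.03868129]
```

View pics/w3.png

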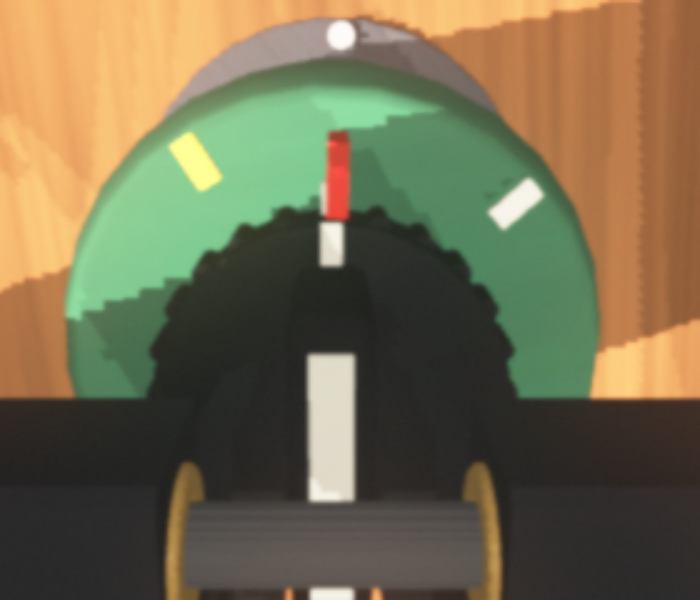

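The lug is passing under the tooth at (338,190). I'll continue to the far end, about 34° more.

```bash
python3 -m jog '[0,0,0,0,0,-0.07,-1,0,0,0,0,0,-0.14,-1,0,0,0,0,0,-0.21,-1,0,0,0,0,0,-0.28,-1,0,0,0,0,0,-0.35,-1,0,0,0,0,0,-0.42,-1,0,0,0,0,0,-0.48,-1,0,0,0,0,0,-0.52,-1,0,0,0,0,0,-0.52,-1]'
python3 -c "
from rig import *;o=get_obs();print(o['ft_torque'])"
python3 -m jog '[0,0,0,0,0,-0.02,-1,0,0,0,0,0,-0.03,-1,0,0,0,0,0,-0.03,-1,0,0,0,0,0,-0.03,-1]'
python3 -c "
from rig import *;o=get_obs();print(o['ft_torque'])"
```

```text
clock: 9.07
ee_pos: [580.6, 133.7, 255.8]
orientation: [[-0.451, 0.892, 0.001], [0.892, 0.451, 0.001], [0.0, 0.001, -1.0]]
contact_force: [-4.4, 4.0, 8.9]
gripper_width: 13.9
grasp_force: 30.0
[ 0.81813351  1.03155543 -0.032649  ]
clock: 9.4
ee_pos: [580.6, 133.8, 255.8]
orientation: [[-0.477, 0.879, 0.001], [0.879, 0.477, 0.001], [0.0, 0.001, -1.0]]
contact_force: [-4.6, 3.9, 9.8]
gripper_width: 13.8
grasp_force: 30.0
[ 0.83477757  1.01787823 -0.07818156]
```

```bash
python3 -m jog '[0,0,0,0,0,-0.02,-1,0,0,0,0,0,-0.03,-1,0,0,0,0,0,-0.03,-1,0,0,0,0,0,-0.03,-1]'
python3 -c "
from rig import *;o=get_obs();print(o['ft_torque'])"
```

```text
clock: 9.73
ee_pos: [580.7, 133.8, 255.8]
orientation: [[-0.504, 0.864, 0.001], [0.864, 0.504, 0.001], [0.0, 0.002, -1.0]]
contact_force: [-5.2, 3.4, 9.0]
gripper_width: 13.5
grasp_force: 30.0
[ 0.86366616  1.05318301 -0.48504917]
```

The torque has jumped, so this is the far-end stop. I'll let the cap rise, then open the fingers.

```bash
python3 -m jog '[0,0,-0.004,0,0,0.01,-1,0,0,-0.008,0,0,0.01,-1,0,0,-0.012,0,0,0.01,-1,0,0,-0.016,0,0,0.01,-1,0,0,-0.016,0,0,0.01,-1,0,0,-0.016,0,0,0.01,-1]'
python3 -m jog '[0,0,0,0,0,0,0,0,0,0,0,0,0,0,0,0,0,0,0,0,0,0,0,0,0,0,0,0,0,0,0,0,0,0,0,0,0,0,0,0,0,0,0,0,0,0,0,0,0]'
```

```text
clock: 10.23
ee_pos: [580.6, 133.8, 263.2]
orientation: [[-0.495, 0.869, 0.001], [0.869, 0.495, 0.001], [0.0, 0.001, -1.0]]
contact_force: [-2.8, 3.2, 4.5]
gripper_width: 13.8
grasp_force: 30.0
clock: 10.82
ee_pos: [580.3, 133.3, 262.7]
orientation: [[-0.495, 0.869, 0.0], [0.869, 0.495, -0.0], [-0.0, -0.0, -1.0]]
contact_force: [0.2, 0.4, 0.3]
gripper_width: 44.1
grasp_force: 0.0
```

```bash
python3 -m jog '[0,0,-0.05,0,0,0,0,0,0,-0.1,0,0,0,0,0,0,-0.16,0,0,0,0,0,0,-0.2,0,0,0,0,0,0,-0.2,0,0,0,0,0,0,-0.2,0,0,0,0]'
python3 - <<'E'
from h import *
get_obs();im=get_image("wrist")[:,:,::-1];cv2.imwrite("pics/w4.png",im)
s=get_image("side")[:,:,::-1];cv2.imwrite("pics/s4.png",cv2.resize(s[100:320,200:340],None,fx=2.5,fy=2.5))
E
```

```text
clock: 11.32
ee_pos: [580.7, 133.5, 363.8]
orientation: [[-0.495, 0.869, 0.002], [0.869, 0.495, 0.001], [-0.0, 0.002, -1.0]]
contact_force: [0.7, 0.3, -0.3]
gripper_width: 44.0
grasp_force: 0.0
```

View pics/w4.png

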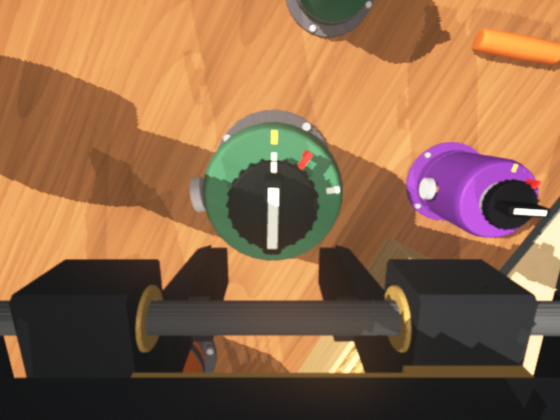

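View pics/s4.png

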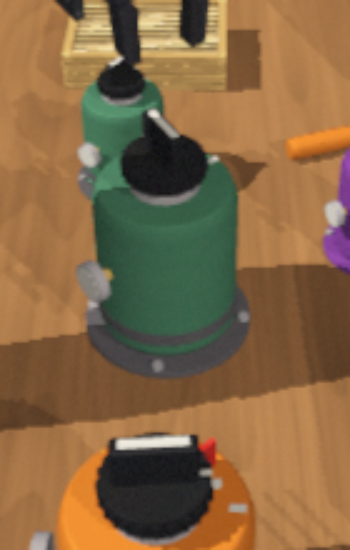

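The pointer at (274,162) lines up with the yellow mark at (274,137), past the tooth at (305,160). The cap is up and the robot is clear of it.

```bash
python3 -c "
from rig import *;print(finish_job())"
```

```text
the job is handed in; nothing more can be done
None
```

The green tank's cap was turned to the first stop and held there for over a second. It was then pressed down, turned past the red tooth to its far end and let spring back up. The varnish tank was not touched, and the job is handed in.

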